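Hold the hidden bolt head behind the bracket

TASK

The nut on the front of the bracket is to be tightened, but its bolt turns with it: the spanner on the nut sags under a spring. Pull the plug straight up out of its sprung socket, as it covers the gap behind the bracket, and leave it in the round glass dish; then reach down into the gap, grip the hidden hexagon bolt head by two opposite flats, and turn the bolt back until the spanner is level. Do not touch the spanner itself and do not disturb the beaker, the brown bottle or the red bung; finish while still gripping the bolt head, holding the spanner level.

Things in the scene. Friction and masses are not known exactly. Their poses are not given: they have to be found in the camera images.
- fixture: Fixed fixture; base plate 160 (x) x 100 (y) x 10 mm, origin at the centre of its underside, z up. On it a steel bracket plate, x -26 to -20 mm, 70 mm wide (y), top z = 100 mm; behind it (+x) a grey socket pillar 40 x 40 mm, x 24 to 64 mm, top z = 103 mm. The gap between (x -20 to 24 mm) is open above and at both sides; only the bolt head and its collar stand in it.
- socket (a point): Centre of the mouth of the square socket bore in the pillar's top (x = 44, y = 0, z = 103 mm in the fixture's frame; axes parallel to the fixture's), 34 mm deep. Two sprung balls in it hold the plug: it comes free with a straight upward pull of about 10 N (less than 20 N) in the first 10 mm and must rise 30 mm to clear the bore.
- plug: Loose black right-angle plug, no cable, 0.06 to 0.09 kg. Origin on its shank's axis at the hood's underside, at the socket's mouth when home, axes parallel to the fixture's. Square brass shank 12.5 mm wide, 29 mm long below. Hood 20 mm wide (y), 14 mm high, x -58 to +16 mm, over the gap.
- plug_grip (a point): Place to pinch the plug, from above, across the plug's y: middle of its grip block, 28 mm (x) by 22 mm (y), which stands on the hood above the shank from 14 to 40 mm above the plug's origin. This point is 28 mm above that origin.
- bolt_head: Hidden dark steel hexagon bolt head in the gap: 24 mm across flats, 16 mm thick along its axis x, each flat 14 mm high. Origin at its centre, always x = -4, y = 0, z = 85 mm in the fixture's frame. Two flats face its own +y and -y, upright when the spanner is level. In front of it a collar 24 mm across fills 8 mm to the bracket; behind it 20 mm are free up to the pillar.
- spanner: Flat steel ring spanner on the nut in front of the bracket; it turns rigidly with the bolt and its head. Origin on the bolt axis, at x = -43, z = 85 mm in the fixture's frame; its arm points along its own +y, 95 mm long, 6 mm thick (x), 13 to 18 mm wide (ring 36 mm).
- bolt (a joint): Turn of the bolt with head and spanner, rad, about the fixture's -x axis: 0 = spanner level, positive = the spanner's tip sags. A spring of 0.5 N m/rad pulls it to about 0.4 (start 0.32 to 0.48, friction 0.05 N m): about 0.2 N m hold it level; it goes back when released. Free from -0.7 to 0.9.
- dish: Loose round open dish of clear glass, 99 mm across, 48 mm high, inner width about 84 mm, floor about 3 mm thick; origin at the centre of its underside.
- beaker: Bystander: small clear glass beaker, 55 mm across, 66 mm high, origin at the centre of its underside.
- brown_bottle: Bystander: small brown glass bottle with a dark cap, 48 mm across, 103 mm high, origin at the centre of its underside.
- bung: Bystander: red rubber bung, 33 mm across, 28 mm high, origin at the centre of its underside.
Mind the look-alikes: they are no part of the job. Leave any blue or turquoise look-alike of the plug alone.

How it is judged:
By the outcome, as a careful person would: the job done as asked, in the order asked, and still so for the second after the job is handed in, while the arm keeps its last pose, push and grip.
It also fails if it takes over 48 s, if anything falls off the work surface, if the arm or the gripper's body presses on something with over 40 N, if the wrist force passes 120 N, or if a joint passes its speed limit or range.

ROBOT

A 6-joint arm with a two-finger parallel gripper is mounted at the origin on a cart in front of the work surface, level with it; the furniture and walls round the work are solid. World frame = base frame: x ahead of the robot, y to its left, z up, the work surface at z = 0. Lengths are in m, angles in degrees, forces in N, time in s.
With the tool pointing down it reaches from about 0.3 to 0.75 m from the base axis. Payload 8.5 kg.
Tool frame: the origin (TCP) lies at the very end of the fingers, on their centre line; the grasp point (between the pads) lies 19 mm behind it (env.hold_point_z is the distance from the TCP to the grasp point, in m); z points along the fingers, y is the line along which they close (so a half turn about z gives the same grasp; the last joint's range is limited). The gripper opens to 85 mm and grips with 20 to 120 N. Pads are 22 mm wide; open, the fingers measure 114 mm over their backs; the gripper's body (76 mm by 85 mm) begins 54 mm behind the grasp point. The pads swing forward as they close: fully open they stand 13 mm farther back than shut.
Start: joints at [50.861, 21.807, 74.336, -0, 83.858, -12.336], TCP at [0.248, 0.491, 0.231] pointing down, gripper open.
Joint ranges: [-178.18, 178.18], [-50.72, 133.34], [12.68, 142.11], [-81.47, 261.47], [9.98, 163.14], [-165.26, 165.26]. Speed limits (degrees/s): [136.94, 136.94, 180, 180, 180, 180].

INTERFACE

Orientations are given as a 3x3 rotation matrix whose columns are the frame's x, y, z axes.
In Python, from rig import env, optics gives the robot as it stands.
- The arm moves only by the shell command python3 -m jog 'ROWS' [OPENING] [FORCE]. ROWS is JSON, a list of rows, each an object with "linear": the shift along the tool's x, y, z in units of 40 mm (1.0 is 40 mm), a list of three; "roll": the turn about the tool's z in units of 5 degrees (1.0 is 5 degrees). A call has 1 to 12 rows; each row shifts and turns the commanded pose from where the row before left it, along the tool's axes as they then stand; what a row does not reach is not made up. A row lasts 1/12 s, in which the tool goes at most 41.7 mm and 7.16 degrees, less where a joint would pass 70% of its speed; a pose out of reach is approached as far as the arm can. A call is refused whole if a number of a shift passes 1 or a number of a turn 1, either way. A call with a gripper value outside its range is refused whole. OPENING is the opening, from -1 (shut) to 1 (fully open), set as the call begins (- or left out, the last holds). The fingers move at their own pace and stop on an object; FORCE is the grip in N (left out, the last holds). Time passes only in rows, so rows that do not move let the fingers close. It gives the time, the measured TCP pose, the force, the opening and the grip force at its end, in the units of the state.
- env.observe(): the state, without advancing time (a new reading comes with each control period).
- optics.get_image(name): name is "side" or "top" or "wrist"; returns the picture (400x640x3 uint8, red, green, blue); there is no depth.
- optics.calibration(name): a dict with "fov_y" (degrees; the focal length in pixels is half the picture's height over the tangent of half this angle, whatever the lens; pixels are square), "cx", "cy" (the principal point, pixels), "T" (4x4, takes a point from camera to world coordinates). Camera axes: x right, y down, z forward; pixel columns grow to the right and rows downward; lengths in m; the calibration is good to about 2 mm. The wrist camera is an equidistant fisheye: a pixel r from the principal point sees the ray r / f radians off the axis. A picture is of the moment at which its call begins: read the wrist's pose just before it. calibration takes no time and is no camera call; for the wrist camera it gives the pose at the moment of the call.
- env.close_job(): hands the job in; it is judged then, once.
The state is a dict: "time_s": time; "q": joint angles; "qvel": joint speeds; "joint_efforts": joint torques, N m; "position": TCP position; "tool_rot": TCP orientation; "ft_force": force on the tool from outside, world axes, zero at the start; "wrist_torque": the same for the moment, N m; "grip_width": finger opening in m; "gripper_force": force on a finger pad.
Only numpy, scipy, OpenCV 4.12 (cv2) and the standard library are available. Lean on these libraries where they do the work, as an engineer would, in place of code of your own. Each camera call takes 0.05 s, during which the arm holds its last target. There are 200 camera calls.

## Working session

There is one attempt and no reset: what is moved stays moved. The work goes in short steps, Python scripts to look and compute and a shell command to move; the robot and the scene stay as the last step left them, time stands still between calls to the robot, and variables do not carry over. Pictures are saved under pics/ and viewed, at most 10 in all, crops included, and the job is handed in when it is done.

```bash
mkdir -p pics; ls; cat > h.py <<'E'
import numpy as np, cv2
from rig import env, optics
def cal(n):
    c=optics.calibration(n); c['f']=200/np.tan(np.radians(c['fov_y']/2)); return c
def ray(c,n,u,v):
    d=np.array([(u-c['cx'])/c['f'],(v-c['cy'])/c['f'],1.])
    if n=='wrist':
        r=np.hypot(d[0],d[1]); d=np.array([d[0]/r*np.sin(r),d[1]/r*np.sin(r),np.cos(r)]) if r>1e-9 else np.array([0,0,1.])
    T=np.array(c['T']); d=T[:3,:3]@d; return T[:3,3],d/np.linalg.norm(d)
def onz(c,n,u,v,z):
    o,d=ray(c,n,u,v); return o+d*(z-o[2])/d[2]
def proj(c,n,p):
    T=np.array(c['T']); q=T[:3,:3].T@(np.array(p)-T[:3,3])
    if n=='wrist':
        t=np.arctan2(np.hypot(q[0],q[1]),q[2]); s=c['f']*t/np.hypot(q[0],q[1])
    else: s=c['f']/q[2]
    return c['cx']+s*q[0],c['cy']+s*q[1]
def tri(a,b):
    (o1,d1),(o2,d2)=a,b
    M=np.array([d1,-d2]).T; t=np.linalg.lstsq(M,o2-o1,rcond=None)[0]
    p,q=o1+t[0]*d1,o2+t[1]*d2; return (p+q)/2,np.linalg.norm(p-q)
def snap(n,name):
    c=cal(n); im=optics.get_image(n); cv2.imwrite(f'pics/{name}.png',im[:,:,::-1]); return c,im
E
python3 - <<'E'
from h import *
for n in('top','side','wrist'):
    c,im=snap(n,n+'0'); print(n,c['f'],c['cx'],c['cy'],np.round(c['T'],3).tolist())
s=env.observe(); print(s['position'],s['tool_rot'],s['time_s'],env.hold_point_z)
a=cv2.imread('pics/top0.png');b=cv2.imread('pics/side0.png')
cv2.imwrite('pics/both.png',cv2.resize(np.vstack([a,b]),(480,600)))
E
```

```text
pics
top 476.6808978729113 315.29383388288034 199.61781844113898 [[-0.026, -0.988, 0.151, 0.288], [-0.999, 0.029, 0.017, -0.096], [-0.021, -0.151, -0.988, 1.68], [0.0, 0.0, 0.0, 1.0]]
side 434.59572374275353 318.0579482563912 201.01471949847803 [[-0.998, 0.052, -0.031, 0.563], [0.058, 0.659, -0.75, 0.82], [-0.018, -0.75, -0.661, 0.93], [0.0, 0.0, 0.0, 1.0]]
wrist 309.70691628693146 314.0813393189225 196.84222841915096 [[0.45, 0.863, 0.23, 0.19], [0.893, -0.434, -0.118, 0.521], [-0.002, 0.258, -0.966, 0.374], [0.0, 0.0, 0.0, 1.0]]
[0.24787247 0.49072974 0.23087732] [[-8.92567821e-01  4.50912639e-01 -6.90592046e-04]
 [ 4.50913106e-01  8.92567453e-01 -8.43695992e-04]
 [ 2.35966797e-04 -1.06445290e-03 -9.99999406e-01]] 0.15 0.0187
```

View pics/top0.png

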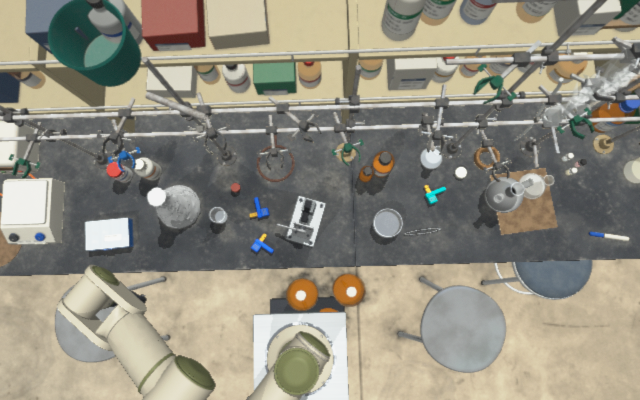

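View pics/side0.png

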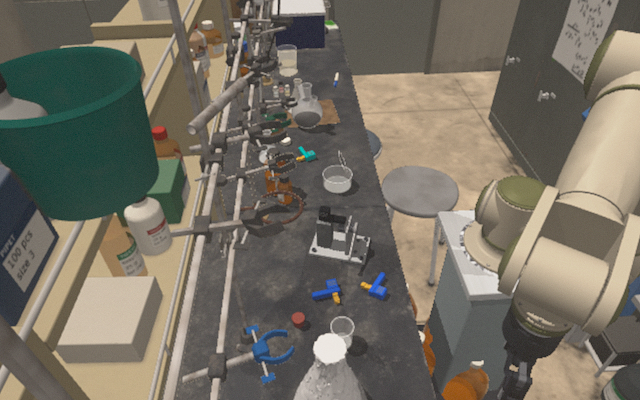

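The top view shows the fixture at about (306,220), the dish at (387,224), the beaker at (218,215), the bung at (235,188) and brown bottles near (375,170). Blue look-alikes lie at (260,210) and (262,245), a turquoise one at (433,193). In the side view the fixture is at (340,240) and the dish at (337,178).

```bash
python3 - <<'E'
from h import *
a=cv2.imread('pics/top0.png')[185:255,270:340]; b=cv2.imread('pics/side0.png')[195:275,300:380]
A=cv2.resize(a,(400,400),interpolation=cv2.INTER_CUBIC);B=cv2.resize(b,(400,400),interpolation=cv2.INTER_CUBIC)
cv2.imwrite('pics/crop.png',np.hstack([A,B]))
c=cal('top'); s=cal('side')
for n,p in dict(fix=(306,220),dish=(387,224),beaker=(218,215),bung=(235,188),b1=(366,174),b2=(383,165)).items(): print(n,onz(c,'top',*p,0.03).round(3))
print(onz(s,'side',337,188,0.0), onz(s,'side',340,245,0.0))
# lit plate contour
im=cv2.imread('pics/top0.png'); 
E
```

```text
fix [ 0.47  -0.034  0.03 ]
dish [ 0.448 -0.314  0.03 ]
beaker [0.496 0.274 0.03 ]
bung [0.59  0.214 0.03 ]
b1 [ 0.626 -0.249  0.03 ]
b2 [ 0.657 -0.31   0.03 ]
[ 4.52290183e-01 -2.95701590e-01  1.11022302e-16] [ 4.66963722e-01 -3.73733556e-02  1.11022302e-16]
```

View pics/crop.png

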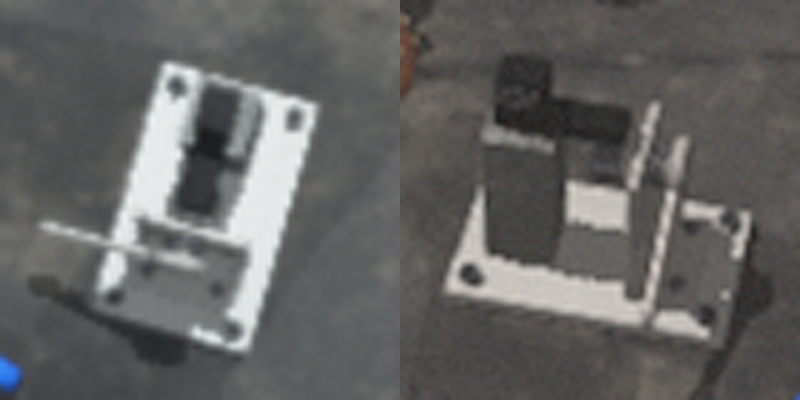

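The crop shows the white base plate's corners in the top view (left half, at 5.71x) at about (163,62), (318,103), (245,352) and (95,305). The pillar and plug are away from the robot; the bracket and sagging spanner are near it, and the arm points to the robot's left.

```bash
cat >> h.py <<'E'
def fitfix(P):  # corners order far-left, far-right, near-right, near-left
    L=np.array([[.08,.05],[.08,-.05],[-.08,-.05],[-.08,.05]]); m=P.mean(0); Q=P-m
    a=np.arctan2((L[:,0]*Q[:,1]-L[:,1]*Q[:,0]).sum(),(L*Q).sum()); R=np.array([[np.cos(a),-np.sin(a)],[np.sin(a),np.cos(a)]])
    return m,a,(Q-L@R.T)
def shift(target,yawy):
    s=env.observe(); R=np.array(s['tool_rot']); d=R.T@(np.array(target)-s['position'])
    cur=np.degrees(np.arctan2(R[1,1],R[0,1])); print('tool shift mm',(d*1000).round(1),'units',(d/.04).round(2),'roll units',round(-((yawy-cur+90)%180-90)/5,2))
E
python3 - <<'E'
from h import *
c=cal('top')
P=np.array([onz(c,'top',270+u/5.714,185+v/5.714,.01)[:2] for u,v in [(163,62),(318,103),(245,352),(95,305)]])
m,a,r=fitfix(P);print(m,np.degrees(a),(r*1000).round(1))
f=np.array([np.cos(a),np.sin(a)])
t=m-.03*f; shift([*t,.27],np.degrees(a)+90)
E
```

```text
[ 0.46886182 -0.03280887] -17.407799670245716 [[-1.5  0.5]
 [-0.1  0.4]
 [ 0.2  1.6]
 [ 1.5 -2.5]]
tool shift mm [-403.7 -372.6  -38.8] units [-10.09  -9.31  -0.97] roll units -1.88
```

```bash
python3 -m jog '[{"linear":[-0.7,-0.65,-0.08]},{"linear":[-0.7,-0.65,-0.08]},{"linear":[-0.7,-0.65,-0.08]},{"linear":[-0.7,-0.65,-0.08]},{"linear":[-0.7,-0.65,-0.08]},{"linear":[-0.7,-0.65,-0.08]},{"linear":[-0.7,-0.65,-0.08]},{"linear":[-0.7,-0.65,-0.08]},{"linear":[-0.7,-0.65,-0.08]},{"linear":[-0.7,-0.65,-0.08]},{"linear":[-0.7,-0.65,-0.08]},{"linear":[-0.7,-0.65,-0.08]}]' 
python3 -m jog '[{"linear":[-0.7,-0.65,0]},{"linear":[-0.6,-0.6,0]},{"linear":[-0.4,-0.3,0],"roll":0},{"linear":[0,0,0],"roll":-0.9},{"linear":[0,0,0],"roll":-0.98},{"linear":[0,0,0]},{"linear":[0,0,0]},{"linear":[0,0,0]}]'
python3 - <<'E'
from h import *
c,im=snap('wrist','w1'); s=env.observe(); print(s['position'],s['tool_rot'])
E
```

```text
[0.2479276  0.49076603 0.23096752] [[-8.92553435e-01  4.50941359e-01 -5.05938086e-04]
 [ 4.50941617e-01  8.92553203e-01 -6.61927770e-04]
 [ 1.53086051e-04 -8.18954444e-04 -9.99999653e-01]]invalid input
invalid input
```

View pics/w1.png

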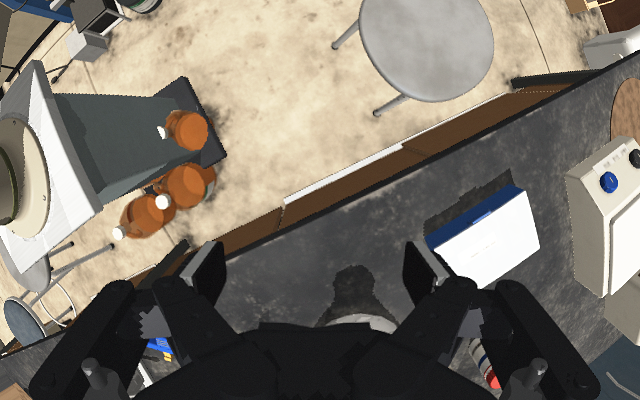

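The picture is of the start pose, because the moves were refused: each row needs a roll. It does show the pads at about (205,270) and (425,270), with clear view above row 300.

```bash
python3 -m jog '[{"linear":[-0.7,-0.65,-0.08],"roll":0},{"linear":[-0.7,-0.65,-0.08],"roll":0},{"linear":[-0.7,-0.65,-0.08],"roll":0},{"linear":[-0.7,-0.65,-0.08],"roll":0},{"linear":[-0.7,-0.65,-0.08],"roll":0},{"linear":[-0.7,-0.65,-0.08],"roll":0},{"linear":[-0.7,-0.65,-0.08],"roll":0},{"linear":[-0.7,-0.65,-0.08],"roll":0},{"linear":[-0.7,-0.65,-0.08],"roll":0},{"linear":[-0.7,-0.65,-0.08],"roll":0},{"linear":[-0.7,-0.65,-0.08],"roll":0},{"linear":[-0.7,-0.65,-0.08],"roll":0}]' 
python3 -m jog '[{"linear":[-0.7,-0.65,0],"roll":0},{"linear":[-0.6,-0.6,0],"roll":0},{"linear":[-0.4,-0.3,0],"roll":0},{"linear":[0,0,0],"roll":-0.9},{"linear":[0,0,0],"roll":-0.98},{"linear":[-0.7,0,0],"roll":0},{"linear":[-0.6,0,0],"roll":0},{"linear":[0,0,0],"roll":0},{"linear":[0,0,0],"roll":0}]'
python3 - <<'E'
from h import *
c,im=snap('wrist','w2'); s=env.observe(); print(s['position'],s['tool_rot'])
import pickle; pickle.dump(c,open('w2.pkl','wb'))
E
```

```text
time_s: 1.2
position: [0.4073, 0.059, 0.27]
tool_rot: [[-0.893, 0.451, 0.0], [0.451, 0.893, 0.0], [-0.0, 0.0, -1.0]]
ft_force: [0.5, 0.8, -0.6]
grip_width: 0.0857
gripper_force: 0.0
time_s: 1.95
position: [0.4899, -0.0409, 0.2691]
tool_rot: [[-0.954, 0.299, -0.001], [0.299, 0.954, 0.0], [0.001, -0.0, -1.0]]
ft_force: [-0.9, 0.9, -0.5]
grip_width: 0.0852
gripper_force: 0.0
[ 0.48923497 -0.0405261   0.26931629] [[-9.54236073e-01  2.99052072e-01 -1.17303692e-03]
 [ 2.99051810e-01  9.54236793e-01  3.96718013e-04]
 [ 1.23799433e-03  2.77638258e-05 -9.99999233e-01]]
```

View pics/w2.png

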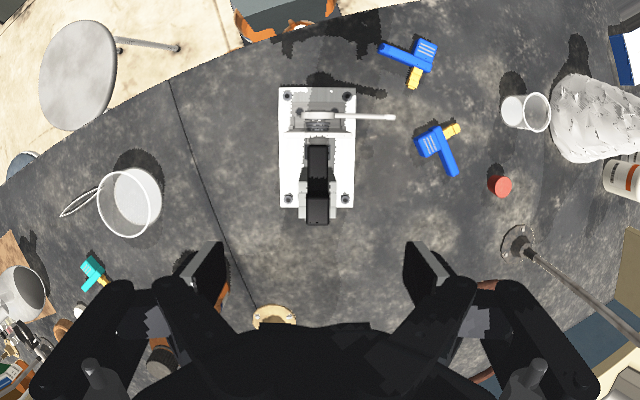

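The wrist view shows the fixture with its plate over u 280–355 and v 87–208. The plug lies along u 306–329, with its grip block at about v 197–224, and the spanner points right to (393,117). The dish is at (130,202), the beaker at (525,112) and the bung at (500,186).

```bash
python3 - <<'E'
from h import *
import pickle; c=pickle.load(open('w2.pkl','rb'))
im=cv2.imread('pics/w2.png')
g=cv2.cvtColor(im,cv2.COLOR_BGR2GRAY)
m=np.zeros_like(g); m[80:230,270:365]=(g[80:230,270:365]>200)*255
cn=max(cv2.findContours(m,0,1)[0],key=cv2.contourArea)[:,0]
P=np.array([onz(c,'wrist',u,v,.01)[:2] for u,v in cn],np.float32)
r=cv2.minAreaRect(P*1000); print('plate',r)
# hood/plug prediction
B=cv2.resize(im[80:230,270:390],None,fx=5,fy=5,interpolation=cv2.INTER_CUBIC)
B=np.clip((B/255.)**.5*255,0,255).astype(np.uint8)[:600]
t=cv2.imread('pics/top0.png')[192:232,292:322]
cv2.imwrite('pics/crop2.png',cv2.resize(im[80:230,270:390],(0,0),fx=4,fy=4,interpolation=cv2.INTER_CUBIC)); 
A=cv2.resize(im[80:230,270:370],None,fx=4,fy=4,interpolation=cv2.INTER_CUBIC); T=cv2.resize(t,None,fx=13,fy=13,interpolation=cv2.INTER_CUBIC)
T=cv2.copyMakeBorder(T,0,80,0,0,cv2.BORDER_CONSTANT)
X=np.hstack([A,T]); cv2.imwrite('pics/crop2.png',np.clip((X/255.)**.5*255,0,255).astype(np.uint8)); print(X.shape)
E
```

```text
plate ((477.44195556640625, -28.142959594726562), (111.30003356933594, 173.9429473876953), 71.73169708251953)
(600, 790, 3)
```

View pics/crop2.png

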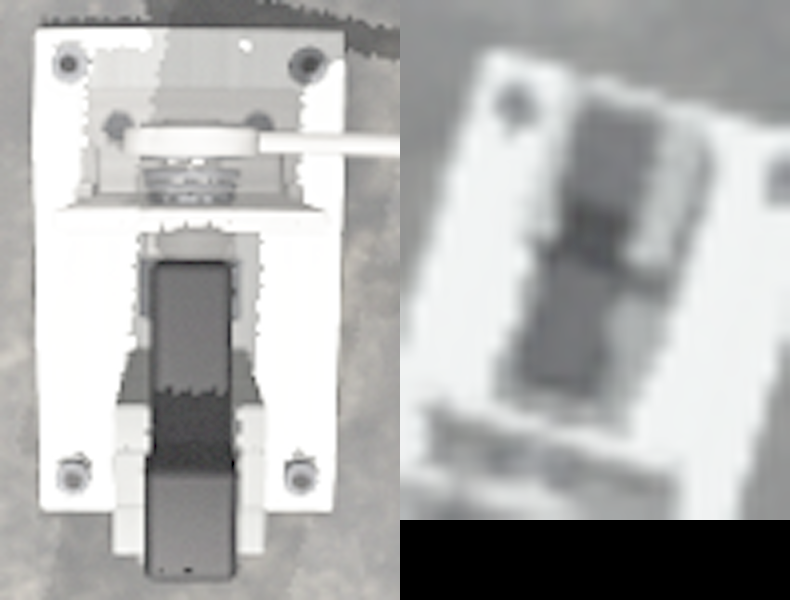

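The crop shows the block's top face in the wrist view at crop (147–236, 468–578). The plate's corners are at (35,28), (345,28), (334,512) and (38,512). In the top view the block's top is centred at about (613,155).

```bash
python3 - <<'E'
from h import *
import pickle; c=pickle.load(open('w2.pkl','rb')); t=cal('top'); sd=cal('side')
w=lambda u,v:(270+u/4-.4,80+v/4-.4)
P=np.array([onz(c,'wrist',*w(*p),.01)[:2] for p in [(334,512),(38,512),(35,28),(345,28)]])
m,a,r=fitfix(P); print('fix',m.round(4),np.degrees(a).round(2),(r*1000).round(1).tolist())
f=np.array([np.cos(a),np.sin(a)]); l=np.array([-f[1],f[0]])
pred=m+.044*f; print('socket pred',pred, 'head pred',m-.004*f)
b=ray(c,'wrist',*w(191.5,523)); tb=ray(t,'top',292+213/13-.5,192+155/13-.5); print('block tri',tri(b,tb))
# block top at side picture: crop (500..550, 57..85)/5+(300,195)
sb=ray(sd,'side',300+525/5-80-.4,195+68/5-.4); print('tri side',tri(b,sb))
p=onz(c,'wrist',*w(191.5,523),.143); print('at .143',p)
C=[onz(c,'wrist',*w(*q),.143)[:2] for q in [(147,468),(236,468),(236,578),(147,578)]]
print('block sizes',[np.linalg.norm(C[i]-C[i-1]).round(4) for i in range(4)], 'yaw',np.degrees(np.arctan2(*(C[2]-C[1]+C[3]-C[0])[::-1])))
h=onz(c,'wrist',*w(190,262),.117); print('hood end fixframe',(h[:2]-m)@f,(h[:2]-m)@l)
print('block fixframe',(p[:2]-m)@f,(p[:2]-m)@l)
# spanner tip: end (393,117) wrist at angle
print('tip',[(lambda q:((q[:2]-m)@f,(q[:2]-m)@l))(onz(c,'wrist',393,117,z)) for z in(.03,.05)])
# dish rim
im=cv2.imread('pics/w2.png')
E
```

```text
fix [ 0.4686 -0.0305] -17.64 [[0.6, 0.1], [0.8, -0.9], [-0.3, 0.6], [-1.1, 0.3]]
socket pred [ 0.51056051 -0.04385618] head pred [ 0.46481638 -0.02931404]
block tri (array([ 0.51324891, -0.04481755,  0.13018238]), np.float64(0.0006542749238749461))
tri side (array([ 0.5100698 , -0.0436355 ,  0.14170442]), np.float64(0.00020496319090338567))
at .143 [ 0.50957688 -0.04349141  0.143     ]
block sizes [np.float64(0.0263), np.float64(0.02), np.float64(0.0263), np.float64(0.0206)] yaw -17.18434828552901
hood end fixframe -0.013867726670914352 -0.0004529250275658649
block fixframe 0.042952080676943116 4.962289584939723e-05
tip [(np.float64(-0.04312899435227522), np.float64(0.0948201148742739)), (np.float64(-0.04303948948700834), np.float64(0.08968816977930048))]
```

```bash
python3 - <<'E'
from h import *
import pickle; c=pickle.load(open('w2.pkl','rb')); t=cal('top')
im=cv2.imread('pics/w2.png')
R=[onz(c,'wrist',*p,.048)[:2] for p in [(97,203),(162,203),(130,169),(130,238)]]
print(np.array(R).round(4).tolist(),(R[0]+R[1])/2,(R[2]+R[3])/2)
# top view: bright contour
g=cv2.cvtColor(cv2.imread('pics/top0.png'),cv2.COLOR_BGR2GRAY); s=g[200:250,360:415]
e=cv2.HoughCircles(cv2.resize(cv2.medianBlur(s,3),None,fx=6,fy=6),cv2.HOUGH_GRADIENT,1,200,param1=80,param2=20,minRadius=60,maxRadius=110)
u,v,r=e[0,0]/6; print(u+360,v+200,r, onz(t,'top',u+360,v+200,.048))
print('dish tri',tri(ray(c,'wrist',129.5,203.5),ray(t,'top',u+360,v+200)))
shift([.510,-.0437,.19],72.4); shift([.510,-.0437,.117],72.4)
E
```

```text
[[0.4341, -0.3588], [0.4683, -0.2464], [0.4092, -0.2762], [0.4999, -0.3241]] [ 0.45115778 -0.30257931] [ 0.45456797 -0.30011317]
387.75 223.08333 14.599999 [ 0.44899005 -0.3144544   0.048     ]
dish tri (array([ 0.4531129 , -0.317941  ,  0.02272423]), np.float64(0.003238619878702207))
tool shift mm [-20.9   3.2  79.3] units [-0.52  0.08  1.98] roll units 0.04
tool shift mm [-21.    3.2 152.3] units [-0.52  0.08  3.81] roll units 0.04
```

```bash
python3 -m jog '[{"linear":[-0.3,0.04,0.3],"roll":0},{"linear":[-0.22,0.04,0.6],"roll":0.04},{"linear":[0,0,0.8],"roll":0},{"linear":[0,0,0.8],"roll":0},{"linear":[0,0,0.7],"roll":0},{"linear":[0,0,0.4],"roll":0},{"linear":[0,0,0.2],"roll":0},{"linear":[0,0,0],"roll":0},{"linear":[0,0,0],"roll":0}]'
python3 -m jog '[{"linear":[0,0,0],"roll":0},{"linear":[0,0,0],"roll":0},{"linear":[0,0,0],"roll":0},{"linear":[0,0,0],"roll":0},{"linear":[0,0,0],"roll":0},{"linear":[0,0,0],"roll":0},{"linear":[0,0,0],"roll":0},{"linear":[0,0,0],"roll":0}]' -1 60
```

```text
time_s: 2.75
position: [0.5104, -0.0438, 0.1186]
tool_rot: [[-0.953, 0.302, 0.001], [0.302, 0.953, -0.0], [-0.001, -0.0, -1.0]]
ft_force: [0.4, -0.3, -0.3]
grip_width: 0.0856
gripper_force: 0.0
time_s: 3.42
position: [0.5106, -0.0439, 0.1182]
tool_rot: [[-0.953, 0.302, 0.001], [0.302, 0.953, -0.0], [-0.001, -0.0, -1.0]]
ft_force: [-1.6, 0.8, 5.7]
grip_width: 0.021
gripper_force: 59.2
```

```bash
python3 -m jog '[{"linear":[0,0,-0.1],"roll":0},{"linear":[0,0,-0.1],"roll":0},{"linear":[0,0,-0.1],"roll":0},{"linear":[0,0,-0.1],"roll":0},{"linear":[0,0,-0.15],"roll":0},{"linear":[0,0,-0.2],"roll":0},{"linear":[0,0,-0.4],"roll":0},{"linear":[0,0,-0.6],"roll":0},{"linear":[0,0,-0.4],"roll":0},{"linear":[0,0,-0.2],"roll":0},{"linear":[0,0,0],"roll":0}]'
python3 - <<'E'
from h import *
m=np.array([.453,-.308]); 
# tool yaw kept: hood along tool +x ; TCP = dish - 0.021*hooddir
s=env.observe(); R=np.array(s['tool_rot']); t=m-.021*R[:2,0]; print(t); shift([*t,s['position'][2]],72.4)
E
```

```text
time_s: 4.33
position: [0.511, -0.044, 0.2138]
tool_rot: [[-0.953, 0.302, 0.004], [0.302, 0.953, -0.001], [-0.004, -0.0, -1.0]]
ft_force: [0.1, -0.4, -1.1]
grip_width: 0.0208
gripper_force: 61.3
[ 0.4730173  -0.31434823]
tool shift mm [-4.550e+01 -2.692e+02  2.000e-01] units [-1.14 -6.73  0.  ] roll units 0.0
```

```bash
python3 -m jog '[{"linear":[-0.1,-0.6,0],"roll":0},{"linear":[-0.2,-0.9,0],"roll":0},{"linear":[-0.2,-0.9,0],"roll":0},{"linear":[-0.2,-0.8,0],"roll":0},{"linear":[-0.2,-0.6,0],"roll":0},{"linear":[-0.2,-0.4,0],"roll":0},{"linear":[0,0,0],"roll":0},{"linear":[0,0,0],"roll":0}]'
python3 - <<'E'
from h import *
import pickle
c,im=snap('wrist','w3'); pickle.dump(c,open('w3.pkl','wb'))
E
```

```text
time_s: 5.0
position: [0.5011, -0.2176, 0.2106]
tool_rot: [[-0.953, 0.304, -0.002], [0.304, 0.953, 0.001], [0.002, 0.001, -1.0]]
ft_force: [0.1, 0.0, -1.7]
grip_width: 0.0208
gripper_force: 61.3
```

View pics/w3.png

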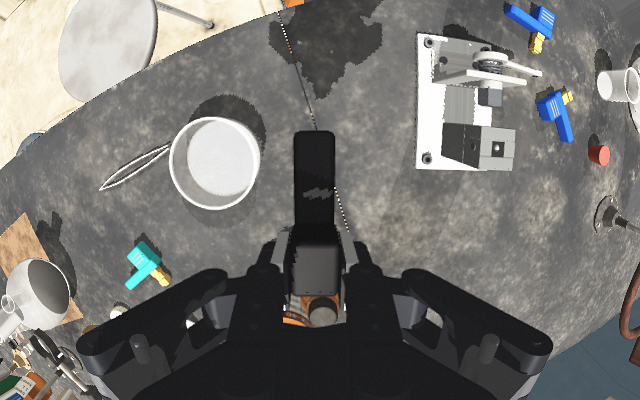

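The plug is held straight, with its hood from (315,135) to the block at (315,270). The dish rim spans about u 169–260 and v 117–209, and the emptied fixture is at the upper right.

```bash
python3 - <<'E'
from h import *
import pickle
c=pickle.load(open('w3.pkl','rb')); c2=pickle.load(open('w2.pkl','rb'))
R=np.array([onz(c,'wrist',*p,.048)[:2] for p in [(169,165),(260,161),(212,117),(216,209)]])
print(R.round(4).tolist(),np.linalg.norm(R[0]-R[1]),np.linalg.norm(R[2]-R[3]),(R[0]+R[1])/2,(R[2]+R[3])/2)
print('rim tri',tri(ray(c,'wrist',214.5,163),ray(c2,'wrist',129.5,203.5)))
F=onz(c,'wrist',222,158,.003); print('floor centre',F)
m=R.mean(0)
s=env.observe(); Q=np.array(s['tool_rot']); t=m-.021*Q[:2,0]; print(m,t); shift([*t,.096],72.4)
E
```

```text
[[0.4359, -0.3602], [0.4649, -0.2627], [0.406, -0.2953], [0.498, -0.3262]] 0.10171488336206135 0.09704060927961508 [ 0.45041265 -0.3114738 ] [ 0.45198886 -0.31077288]
rim tri (array([ 0.45356925, -0.31835701,  0.0225509 ]), np.float64(0.0023557547460923943))
floor centre [ 0.45064116 -0.31453651  0.003     ]
[ 0.45120075 -0.31112334] [ 0.47121508 -0.31748143]
tool shift mm [  -2.2 -105.1  114.8] units [-0.05 -2.63  2.87] roll units -0.0
```

```bash
python3 -m jog '[{"linear":[0,-0.6,0],"roll":0},{"linear":[-0.05,-0.8,0],"roll":0},{"linear":[0,-0.7,0],"roll":0},{"linear":[0,-0.4,0],"roll":0},{"linear":[0,-0.13,0],"roll":0},{"linear":[0,0,0],"roll":0},{"linear":[0,0,0.5],"roll":0},{"linear":[0,0,0.8],"roll":0},{"linear":[0,0,0.8],"roll":0},{"linear":[0,0,0.6],"roll":0},{"linear":[0,0,0.4],"roll":0},{"linear":[0,0,0],"roll":0}]'
python3 -c "
from h import *
shift([.471,-.318,.050],72.4)"
```

```text
time_s: 6.05
position: [0.471, -0.315, 0.0846]
tool_rot: [[-0.954, 0.301, -0.004], [0.301, 0.954, 0.005], [0.006, 0.003, -1.0]]
ft_force: [-0.4, 0.7, -0.5]
grip_width: 0.0209
gripper_force: 61.3
tool shift mm [-1.1 -2.9 34.6] units [-0.03 -0.07  0.87] roll units 0.02
```

```bash
python3 -m jog '[{"linear":[0,-0.05,0.3],"roll":0},{"linear":[0,0,0.3],"roll":0},{"linear":[0,0,0.15],"roll":0},{"linear":[0,0,0.1],"roll":0},{"linear":[0,0,0],"roll":0},{"linear":[0,0,0],"roll":0}]'
python3 -m jog '[{"linear":[0,0,0],"roll":0},{"linear":[0,0,0],"roll":0}]' -0.1
python3 -m jog '[{"linear":[0,0,0],"roll":0},{"linear":[0,0,-0.2],"roll":0},{"linear":[0,0,-0.4],"roll":0},{"linear":[0,0,-0.7],"roll":0},{"linear":[0,0,-0.9],"roll":0},{"linear":[0,0,-0.9],"roll":0},{"linear":[0,0,-0.9],"roll":0},{"linear":[0,0.4,-0.5],"roll":0}]'
python3 - <<'E'
from h import *
c,im=snap('wrist','w4')
m=np.array([.4686,-.0305]);a=np.radians(-17.64);f=np.array([np.cos(a),np.sin(a)]); t=m+.001*f; print(t); shift([*t,.25],72.36)
E
```

```text
time_s: 6.55
position: [0.4714, -0.3199, 0.0545]
tool_rot: [[-0.953, 0.302, 0.001], [0.302, 0.953, -0.001], [-0.001, -0.0, -1.0]]
ft_force: [0.2, -0.2, -0.1]
grip_width: 0.0208
gripper_force: 61.4
time_s: 6.72
position: [0.4713, -0.3202, 0.0545]
tool_rot: [[-0.953, 0.302, 0.001], [0.302, 0.953, -0.001], [-0.001, -0.001, -1.0]]
ft_force: [0.3, 0.7, 0.1]
grip_width: 0.0383
gripper_force: 0.0
time_s: 7.38
position: [0.4758, -0.3069, 0.2387]
tool_rot: [[-0.952, 0.305, 0.004], [0.305, 0.952, -0.005], [-0.006, -0.004, -1.0]]
ft_force: [0.8, -0.4, -0.7]
grip_width: 0.0384
gripper_force: 0.0
[ 0.46955298 -0.03080304]
tool shift mm [ 90.  257.9 -10.4] units [ 2.25  6.45 -0.26] roll units 0.01
```

View pics/w4.png

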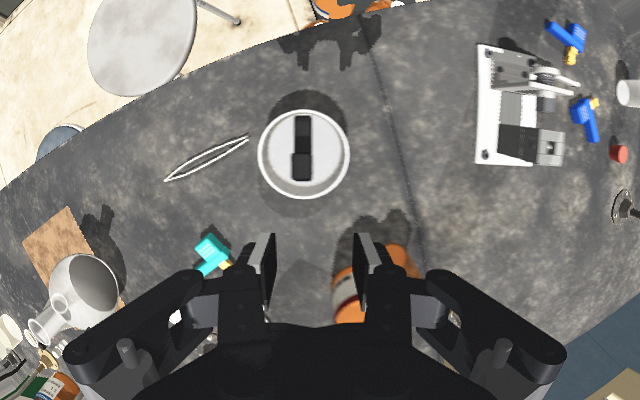

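The plug stands in the dish at (302,148), clear of the rim. Next I move over the gap.

```bash
python3 -m jog '[{"linear":[0.1,0.5,0],"roll":0},{"linear":[0.3,0.9,0],"roll":0},{"linear":[0.3,0.9,0],"roll":0},{"linear":[0.35,0.9,0],"roll":0},{"linear":[0.35,0.9,0],"roll":0},{"linear":[0.35,0.9,0],"roll":0},{"linear":[0.3,0.8,0],"roll":0},{"linear":[0.2,0.5,0],"roll":0},{"linear":[0,0.15,0],"roll":0},{"linear":[0,0,0],"roll":0},{"linear":[0,0,0],"roll":0}]' 0
python3 - <<'E'
from h import *
import pickle
c,im=snap('wrist','w5'); pickle.dump(c,open('w5.pkl','wb')); s=env.observe(); print(s['time_s'],s['grip_width'])
cv2.imwrite('pics/w5c.png',cv2.resize(im[60:260,200:460,::-1],None,fx=3,fy=3,interpolation=cv2.INTER_CUBIC))
shift([.4696,-.0308,.25],72.36)
E
```

```text
time_s: 8.35
position: [0.4683, -0.0323, 0.2339]
tool_rot: [[-0.953, 0.302, 0.0], [0.302, 0.953, -0.001], [-0.001, -0.0, -1.0]]
ft_force: [1.0, -0.4, -0.1]
grip_width: 0.043
gripper_force: 0.0
8.4 0.04243937276219373
tool shift mm [ -0.7   2.2 -16.2] units [-0.02  0.05 -0.41] roll units -0.0
```

View pics/w5c.png

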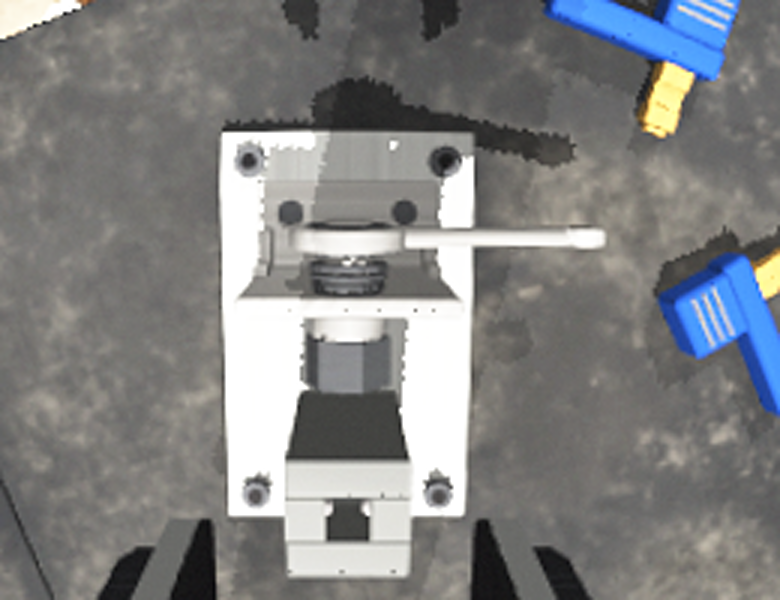

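The gap is open. The bolt head is at crop (303–390, 335–390), its top edge at about u 365 (tilted towards the spanner arm). The empty socket bore is at (348,520), and the bracket's top edge runs from (237,303) to (465,303).

```bash
python3 - <<'E'
from h import *
import pickle
c=pickle.load(open('w5.pkl','rb'))
m=np.array([.4686,-.0305]);a=np.radians(-17.64);f=np.array([np.cos(a),np.sin(a)]);l=np.array([-f[1],f[0]])
for n,(u,v),z in [('brL',(237,305),.1),('brR',(465,305),.1),('sock',(348,519),.103),('plate',(221,131),.01),('plate',(474,131),.01),('edge near',(365,337),.0977),('edge far',(365,390),.0977),('headL',(303,350),.085),('headR',(390,350),.085),('tip',(605,237),.048)]:
    q=onz(c,'wrist',200+u/3-.3,60+v/3-.3,z)[:2]-m; print(n,(q@f*1000).round(1),(q@l*1000).round(1))
E
```

```text
brL -23.7 -33.6
brR -23.9 35.3
sock 43.9 0.1
plate -79.9 -49.6
plate -80.2 49.5
edge near -13.4 5.1
edge far 3.2 5.2
headL -6.8 -14.4
headR -6.9 13.4
tip -42.2 93.1
```

```bash
python3 -m jog '[{"linear":[-0.02,0.05,0],"roll":0},{"linear":[0,0,0.4],"roll":0},{"linear":[0,0,0.7],"roll":0},{"linear":[0,0,0.7],"roll":0},{"linear":[0,0,0.5],"roll":0},{"linear":[0,0,0.2],"roll":0},{"linear":[0,0,0],"roll":0},{"linear":[0,0,0],"roll":0}]'
python3 -c "
from h import *
shift([.4696,-.0308,.066],72.36)"
```

```text
time_s: 9.07
position: [0.47, -0.0306, 0.1343]
tool_rot: [[-0.953, 0.303, 0.001], [0.303, 0.953, -0.0], [-0.001, -0.0, -1.0]]
ft_force: [0.4, 0.8, -0.0]
grip_width: 0.0425
gripper_force: 0.0
tool shift mm [ 0.3 -0.3 68.3] units [ 0.01 -0.01  1.71] roll units -0.0
```

```bash
python3 -m jog '[{"linear":[0,0,0.4],"roll":0},{"linear":[0,0,0.5],"roll":0},{"linear":[0,0,0.4],"roll":0},{"linear":[0,0,0.25],"roll":0},{"linear":[0,0,0.1],"roll":0},{"linear":[0,0,0.05],"roll":0},{"linear":[0,0,0],"roll":0},{"linear":[0,0,0],"roll":0}]'
python3 -m jog '[{"linear":[0,0,0],"roll":0},{"linear":[0,0,0],"roll":0},{"linear":[0,0,0],"roll":0},{"linear":[0,0,0],"roll":0},{"linear":[0,0,0],"roll":0}]' -1 120
```

```text
time_s: 9.73
position: [0.47, -0.0302, 0.0667]
tool_rot: [[-0.953, 0.302, 0.002], [0.302, 0.953, -0.001], [-0.002, -0.0, -1.0]]
ft_force: [0.9, 0.5, 0.6]
grip_width: 0.0429
gripper_force: 0.0
time_s: 10.15
position: [0.4699, -0.031, 0.0669]
tool_rot: [[-0.953, 0.302, 0.002], [0.302, 0.953, -0.002], [-0.002, -0.002, -1.0]]
ft_force: [-2.7, -4.8, 8.9]
grip_width: 0.0225
gripper_force: 117.1
```

The width has fallen to about 23 mm, so the flats should have aligned. I'll check the spanner in the pictures.

```bash
python3 -m jog '[{"linear":[0,0,0],"roll":0},{"linear":[0,0,0],"roll":0},{"linear":[0,0,0],"roll":0},{"linear":[0,0,0],"roll":0}]'
python3 - <<'E'
from h import *
import pickle
sc,si=snap('side','s6'); c,im=snap('wrist','w6'); pickle.dump((c,sc),open('w6.pkl','wb'))
A=cv2.resize(si[195:275,300:380,::-1],(400,400),interpolation=cv2.INTER_CUBIC)
B=cv2.resize(im[0:200,240:440,::-1],(400,400),interpolation=cv2.INTER_CUBIC)
cv2.imwrite('pics/c6.png',np.hstack([A,B]))
E
```

```text
time_s: 10.48
position: [0.4699, -0.031, 0.0669]
tool_rot: [[-0.953, 0.302, 0.002], [0.302, 0.953, -0.002], [-0.002, -0.002, -1.0]]
ft_force: [-2.0, -5.7, 7.8]
grip_width: 0.0226
gripper_force: 117.1
```

View pics/c6.png

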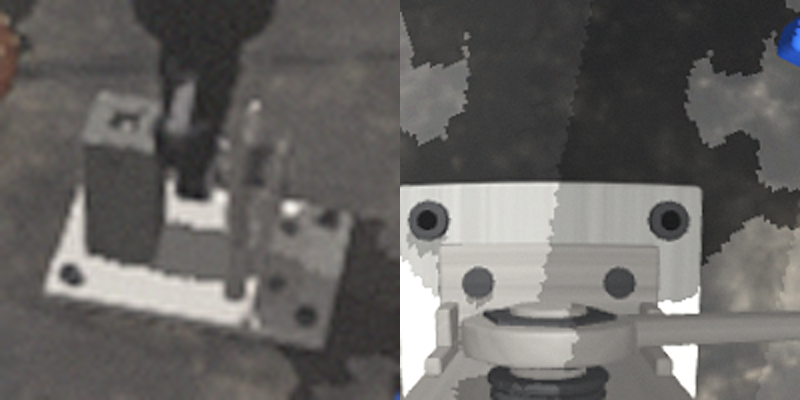

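In the side crop the gripper is down in the gap and the arm no longer hangs to the plate. In the wrist crop the arm runs right from (630,330). I'll measure its angle from the arm's edges.

```bash
python3 - <<'E'
from h import *
import pickle
c,sc=pickle.load(open('w6.pkl','rb'))
m=np.array([.4686,-.0305]);a=np.radians(-17.64);f=np.array([np.cos(a),np.sin(a),0]);l=np.array([-f[1],f[0],0])
W=lambda x,y,z: np.array([*m,0])+x*f+y*l+np.array([0,0,z])
for th in (-.1,0,.1,.2,.38):
    out=[]
    for y in (.03,.06,.095): out.append([round(float(v),1) for v in proj(c,'wrist',W(-.043,y*np.cos(th),.085-y*np.sin(th)))])
    print(th,out,'side tip',np.round(proj(sc,'side',W(-.043,.095*np.cos(th),.085-.095*np.sin(th))),1))
im=cv2.imread('pics/w6.png'); A=im[120:200,330:530]; A=cv2.resize(A,None,fx=4,fy=4,interpolation=cv2.INTER_CUBIC)
for th,col in((0,(0,255,0)),(.1,(0,0,255))):
    for y in (.03,.06,.095):
        u,v=proj(c,'wrist',W(-.043,y*np.cos(th),.085-y*np.sin(th))); cv2.circle(A,(int((u-330+.5)*4),int((v-120+.5)*4)),3,col,-1)
cv2.imwrite('pics/c7.png',A)
E
```

```text
-0.1 [[387.0, 168.4], [456.2, 171.3], [524.4, 175.3]] side tip [348.8 251.1]
0 [[385.8, 167.2], [451.1, 168.8], [513.7, 171.3]] side tip [348.7 253.7]
0.1 [[383.9, 166.0], [445.1, 166.4], [502.5, 167.6]] side tip [348.6 256.1]
0.2 [[381.4, 164.9], [438.5, 164.2], [491.0, 164.3]] side tip [348.6 258.1]
0.38 [[375.7, 162.9], [425.3, 160.7], [469.4, 159.2]] side tip [348.8 260.8]
```

View pics/c7.png

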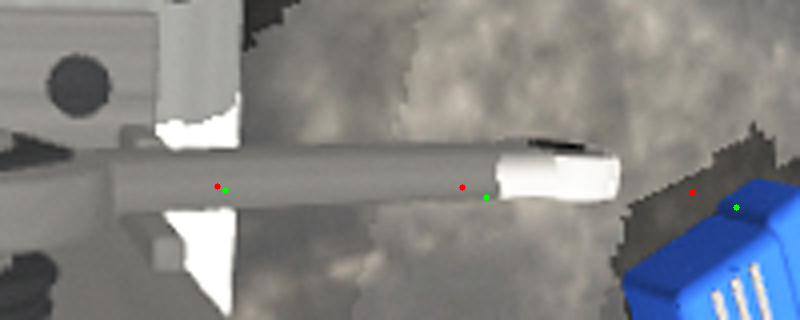

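```bash
python3 - <<'E'
from h import *
import pickle
c,sc=pickle.load(open('w6.pkl','rb')); c5=pickle.load(open('w5.pkl','rb'))
m=np.array([.4686,-.0305]);a=np.radians(-17.64);f=np.array([np.cos(a),np.sin(a),0]);l=np.array([-f[1],f[0],0])
W=lambda x,y,z: np.array([*m,0])+x*f+y*l+np.array([0,0,z])
print('near corners pred',proj(c,'wrist',W(-.08,.05,.01)),proj(c,'wrist',W(-.08,-.05,.01)),'seen (390,93.5)')
print('screw/ring left,right at z .085',proj(c,'wrist',W(-.046,-.018,.085)),proj(c,'wrist',W(-.046,.018,.085)),'seen 272..358')
def arm(c,u,v,xf):  # ray with plane x_f
    o,d=ray(c,'wrist',u,v); o=o-np.array([*m,0]); t=(xf-o@f)/(d@f); q=o+t*d; return ((q@l)*1000).round(1),(q[2]*1000).round(1)
for n,cc,p in (('w5 tip',c5,(401.4,138.7)),('w6 tip',c,(484.5,163.5))):
    print(n,[arm(cc,*p,x) for x in(-.046,-.043,-.04)])
    o,d=ray(cc,'wrist',*p); print([(round(z,3),round(float((onz(cc,'wrist',*p,z)-np.array([*m,0]))@l),4),round(float((onz(cc,'wrist',*p,z)-np.array([*m,0]))@f),4)) for z in (.04,.05,.06,.07,.085)])
E
```

```text
near corners pred (np.float64(391.3500639784684), np.float64(92.48242751008146)) (np.float64(236.93204447216937), np.float64(92.22518458991088)) seen (390,93.5)
screw/ring left,right at z .085 (np.float64(269.4889472880109), np.float64(159.38706716292927)) (np.float64(357.5569097456199), np.float64(159.5662380921401)) seen 272..358
w5 tip [(np.float64(77.1), np.float64(103.8)), (np.float64(89.7), np.float64(60.2)), (np.float64(102.2), np.float64(16.6))]
[(0.04, 0.0955, -0.0416), (0.05, 0.0926, -0.0423), (0.06, 0.0897, -0.043), (0.07, 0.0869, -0.0437), (0.085, 0.0825, -0.0447)]
w6 tip [(np.float64(77.2), np.float64(85.1)), (np.float64(90.0), np.float64(64.2)), (np.float64(102.9), np.float64(43.4))]
[(0.04, 0.1049, -0.0395), (0.05, 0.0988, -0.041), (0.06, 0.0926, -0.0424), (0.07, 0.0865, -0.0438), (0.085, 0.0773, -0.046)]
```

The near corners and the ring project within about 2 px, so the tip at u=484.5 means a turn of about 0.33: the grip jammed before turning the bolt. I have used all my picture views, so from here I measure the tip by code. Next I grip nearer the fingertips with less force, while sliding up so friction doesn't lock it.

```bash
cat >> h.py <<'E'
M0=np.array([.4686,-.0305,0]);_a=np.radians(-17.64);FX=np.array([np.cos(_a),np.sin(_a),0]);FY=np.array([-FX[1],FX[0],0])
def theta(show=False):
    c=cal('wrist'); im=optics.get_image('wrist'); g=im.min(2).astype(float)
    ths=np.linspace(-.3,.6,91)
    uv=[]
    for t in ths:
        y=.095*np.cos(t)+.0065*np.sin(t); z=.085-.095*np.sin(t)+.0065*np.cos(t)
        uv.append(proj(c,'wrist',M0-.043*FX+y*FY+np.array([0,0,z])))
    uv=np.array(uv); u0,u1=int(uv[:,0].min())-35,int(uv[:,0].max())+8; v0,v1=int(uv[:,1].min())-15,int(uv[:,1].max())+15
    m=(im.min(2)>170).astype(np.uint8)[v0:v1,max(u0,0):min(u1,640)]
    n,_,st,ce=cv2.connectedComponentsWithStats(m)
    for s in st[1:]:
        if s[4]>15:
            ue=max(u0,0)+s[0]+s[2]-.5; t=ths[np.argmin(abs(uv[:,0]-ue))]
            print('blob u',max(u0,0)+s[0],ue,'v',v0+s[1],v0+s[1]+s[3],'n',s[4],'theta',round(t,3),'v pred',uv[np.argmin(abs(uv[:,0]-ue)),1].round(1))
E
python3 -c "
from h import *
theta()"
python3 -m jog '[{"linear":[0,0,0],"roll":0},{"linear":[0,0,0],"roll":0},{"linear":[0,0,-0.1],"roll":0},{"linear":[0,0,0],"roll":0}]' 0
python3 -c "
from h import *
theta()"
python3 -m jog '[{"linear":[0,0,0],"roll":0},{"linear":[0,0,-0.03],"roll":0},{"linear":[0,0,-0.03],"roll":0},{"linear":[0,0,-0.03],"roll":0},{"linear":[0,0,-0.03],"roll":0},{"linear":[0,0,-0.03],"roll":0},{"linear":[0,0,0],"roll":0}]' -1 40
python3 -c "
from h import *
theta()"
```

```text
blob u 454 484.5 v 159 171 n 322 theta 0.33 v pred 162.5
blob u 549 555.5 v 163 173 n 35 theta -0.3 v pred 188.3
blob u 543 548.5 v 167 181 n 30 theta -0.28 v pred 187.2
blob u 535 542.5 v 171 181 n 38 theta -0.21 v pred 183.5
blob u 551 556.5 v 172 178 n 20 theta -0.3 v pred 188.3
blob u 540 543.5 v 181 188 n 16 theta -0.22 v pred 184.0
blob u 518 523.5 v 186 203 n 32 theta -0.02 v pred 174.8
blob u 513 517.5 v 190 203 n 29 theta 0.04 v pred 172.4
blob u 508 512.5 v 193 203 n 22 theta 0.08 v pred 170.8
time_s: 10.97
position: [0.4698, -0.03, 0.0704]
tool_rot: [[-0.953, 0.302, 0.001], [0.302, 0.953, -0.0], [-0.001, 0.0, -1.0]]
ft_force: [0.7, 0.7, 0.4]
grip_width: 0.0432
gripper_force: 0.0
blob u 454 478.5 v 158 170 n 235 theta 0.34 v pred 161.8
blob u 411 416.5 v 162 170 n 33 theta 0.6 v pred 155.4
blob u 545 549.5 v 163 173 n 24 theta -0.3 v pred 186.9
blob u 540 543.5 v 167 181 n 25 theta -0.3 v pred 186.9
blob u 532 537.5 v 170 185 n 33 theta -0.24 v pred 183.8
blob u 514 519.5 v 186 201 n 31 theta -0.04 v pred 174.8
blob u 509 513.5 v 189 201 n 23 theta 0.02 v pred 172.4
blob u 504 507.5 v 192 201 n 19 theta 0.08 v pred 170.2
time_s: 11.6
position: [0.4679, -0.0304, 0.0717]
tool_rot: [[-0.953, 0.303, -0.007], [0.303, 0.953, 0.001], [0.006, -0.001, -1.0]]
ft_force: [8.9, -8.4, -47.0]
grip_width: 0.0247
gripper_force: 41.8
blob u 451 481.5 v 162 173 n 302 theta 0.31 v pred 165.3
blob u 545 548.5 v 166 174 n 20 theta -0.3 v pred 189.2
blob u 539 542.5 v 169 183 n 23 theta -0.3 v pred 189.2
blob u 531 537.5 v 174 183 n 25 theta -0.25 v pred 186.7
blob u 514 519.5 v 188 204 n 33 theta -0.05 v pred 177.7
blob u 509 513.5 v 191 204 n 28 theta 0.01 v pred 175.3
blob u 504 508.5 v 194 204 n 22 theta 0.06 v pred 173.5
```

Free it reads 0.34, gripped 0.31: the pads stick (friction of at least 0.6) rather than squaring up the flats. So I'll use that friction like a rack. With the fingers slightly open, I press the +y pad on the head and raise it about 5 mm to roll the bolt back, then close.

```bash
python3 -m jog '[{"linear":[0,0,0],"roll":0},{"linear":[0,0,0.1],"roll":0},{"linear":[0,0,0.16],"roll":0},{"linear":[0,0,0.1],"roll":0},{"linear":[0,0,0],"roll":0},{"linear":[0,0,0],"roll":0}]' -0.22 40
python3 - <<'E'
from h import *
s=env.observe(); p=s['position']-M0; print('fixture xy mm',p@FX*1000,p@FY*1000,s['position'][2],s['ft_force'])
E
```

```text
time_s: 12.15
position: [0.4694, -0.0299, 0.0613]
tool_rot: [[-0.953, 0.302, -0.0], [0.302, 0.953, 0.0], [0.0, 0.0, -1.0]]
ft_force: [0.3, -0.5, -0.6]
grip_width: 0.033
gripper_force: 0.0
fixture xy mm 0.5865707776424206 0.8115178882030613 0.06132642991654763 [ 0.2894218  -0.51131788 -0.63061609]
```

```bash
python3 -m jog '[{"linear":[0,-0.05,0],"roll":0},{"linear":[0,-0.05,0],"roll":0},{"linear":[0,-0.04,0],"roll":0},{"linear":[0,-0.04,0],"roll":0},{"linear":[0,0,0],"roll":0},{"linear":[0,0,0],"roll":0}]'
python3 -c "
from h import *
theta()" | head -1
```

```text
time_s: 12.65
position: [0.4679, -0.0347, 0.0616]
tool_rot: [[-0.953, 0.304, 0.002], [0.304, 0.953, 0.004], [-0.001, 0.005, -1.0]]
ft_force: [6.1, 17.5, -0.1]
grip_width: 0.0333
gripper_force: 9.5
blob u 459 494.5 v 162 173 n 358 theta 0.33 v pred 165.4
```

```bash
python3 -m jog '[{"linear":[0,-0.05,0],"roll":0},{"linear":[0,-0.04,0],"roll":0},{"linear":[0,0,-0.03],"roll":0},{"linear":[0,0,-0.03],"roll":0},{"linear":[0,0,-0.03],"roll":0},{"linear":[0,0,-0.03],"roll":0},{"linear":[0,0,0],"roll":0},{"linear":[0,0,0],"roll":0}]'
python3 -c "
from h import *
theta()" | head -1
```

```text
time_s: 13.37
position: [0.467, -0.036, 0.0656]
tool_rot: [[-0.953, 0.304, 0.003], [0.304, 0.953, 0.008], [0.0, 0.009, -1.0]]
ft_force: [13.3, 32.2, -9.2]
grip_width: 0.0334
gripper_force: 17.4
blob u 553 558.5 v 164 172 n 28 theta -0.28 v pred 189.7
```

```bash
python3 -c "
from h import *
theta()"
```

```text
blob u 553 558.5 v 164 173 n 27 theta -0.28 v pred 189.7
blob u 474 526.5 v 169 183 n 580 theta 0.04 v pred 174.8
blob u 546 551.5 v 168 181 n 24 theta -0.2 v pred 185.5
blob u 539 545.5 v 172 182 n 26 theta -0.14 v pred 182.6
blob u 522 528.5 v 188 205 n 36 theta 0.02 v pred 175.6
blob u 518 522.5 v 191 205 n 28 theta 0.07 v pred 173.6
blob u 513 517.5 v 194 205 n 23 theta 0.11 v pred 172.1
```

```bash
python3 -m jog '[{"linear":[0,0,-0.02],"roll":0},{"linear":[0,0,0],"roll":0}]'
python3 -m jog '[{"linear":[0,0,0],"roll":0},{"linear":[0,0.03,0],"roll":0},{"linear":[0,0.04,0],"roll":0},{"linear":[0,0.04,0],"roll":0},{"linear":[0,0.03,0],"roll":0},{"linear":[0,0.03,0],"roll":0},{"linear":[0,0,0],"roll":0},{"linear":[0,0,0],"roll":0}]' -1 120
python3 -c "
from h import *
s=env.observe(); p=s['position']-M0; print('fixture xy mm',p@FX*1000,p@FY*1000,s['wrist_torque'])
theta()" | sort -k9 -n | grep -v 'n [23]. '
```

```text
time_s: 13.63
position: [0.4668, -0.036, 0.0659]
tool_rot: [[-0.953, 0.304, 0.002], [0.304, 0.953, 0.009], [0.001, 0.009, -1.0]]
ft_force: [15.7, 32.3, -15.3]
grip_width: 0.0335
gripper_force: 17.3
time_s: 14.3
position: [0.4689, -0.0313, 0.0668]
tool_rot: [[-0.953, 0.303, 0.002], [0.303, 0.953, 0.005], [-0.0, 0.005, -1.0]]
ft_force: [8.7, 19.2, -5.6]
grip_width: 0.0217
gripper_force: 118.7
fixture xy mm 0.5288449613523961 -0.686955619293837 [ 2.79638028 -1.17633441 -0.0079734 ]
blob u 550 555.5 v 173 179 n 18 theta -0.3 v pred 189.8
blob u 471 517.5 v 168 183 n 522 theta 0.04 v pred 173.8
```

Now about 0.04. I'll back off the -y pad while keeping the +y pad pressed, roll slightly further, and close again.

```bash
python3 -m jog '[{"linear":[0,-0.08,0],"roll":0},{"linear":[0,-0.08,0],"roll":0},{"linear":[0,0,0],"roll":0},{"linear":[0,0,0],"roll":0},{"linear":[0,0,0],"roll":0}]' -0.22 40
python3 -c "
from h import *
theta()" | grep -v 'n [123]. '
```

```text
time_s: 14.77
position: [0.4669, -0.0358, 0.0666]
tool_rot: [[-0.953, 0.304, 0.002], [0.304, 0.953, 0.008], [0.001, 0.008, -1.0]]
ft_force: [11.5, 31.3, -6.0]
grip_width: 0.0337
gripper_force: 16.3
blob u 470 520.5 v 168 182 n 573 theta 0.08 v pred 173.3
```

```bash
python3 -m jog '[{"linear":[0,0,-0.02],"roll":0},{"linear":[0,0,-0.02],"roll":0},{"linear":[0,0,-0.02],"roll":0},{"linear":[0,0,0],"roll":0},{"linear":[0,0,0],"roll":0}]'
python3 -c "
from h import *
theta()" | grep -v 'n [123]. '
```

```text
time_s: 15.23
position: [0.4663, -0.0358, 0.0678]
tool_rot: [[-0.953, 0.304, -0.0], [0.304, 0.953, 0.008], [0.003, 0.008, -1.0]]
ft_force: [14.0, 27.5, -19.9]
grip_width: 0.0336
gripper_force: 15.7
blob u 472 525.5 v 171 185 n 584 theta 0.02 v pred 176.1
```

```bash
python3 -m jog '[{"linear":[0,-0.06,0],"roll":0},{"linear":[0,0,-0.02],"roll":0},{"linear":[0,0,-0.02],"roll":0},{"linear":[0,0,-0.02],"roll":0},{"linear":[0,0,0],"roll":0},{"linear":[0,0,0],"roll":0}]'
python3 -c "
from h import *
theta()" | grep -v 'n [123]. '
```

```text
time_s: 15.78
position: [0.4656, -0.0359, 0.0693]
tool_rot: [[-0.952, 0.305, -0.001], [0.305, 0.952, 0.013], [0.004, 0.012, -1.0]]
ft_force: [20.1, 42.5, -29.7]
grip_width: 0.0335
gripper_force: 23.1
blob u 472 527.5 v 172 187 n 632 theta -0.02 v pred 178.1
```

```bash
python3 -m jog '[{"linear":[0,0,0],"roll":0},{"linear":[0,0.03,0],"roll":0},{"linear":[0,0.04,0],"roll":0},{"linear":[0,0.04,0],"roll":0},{"linear":[0,0.04,0],"roll":0},{"linear":[0,0.03,0],"roll":0},{"linear":[0,0,0],"roll":0},{"linear":[0,0,0],"roll":0},{"linear":[0,0,0],"roll":0}]' -1 120
python3 -c "
from h import *
theta()" | grep -v 'n [123]. '
```

```text
time_s: 16.58
position: [0.4677, -0.0312, 0.0701]
tool_rot: [[-0.953, 0.304, -0.001], [0.304, 0.953, 0.009], [0.003, 0.008, -1.0]]
ft_force: [12.5, 29.1, -20.3]
grip_width: 0.0209
gripper_force: 119.3
blob u 469 517.5 v 171 185 n 542 theta -0.0 v pred 176.0
```

```bash
python3 -m jog '[{"linear":[0,0,0],"roll":0},{"linear":[0,0,0],"roll":0},{"linear":[0,0,0],"roll":0},{"linear":[0,0,0],"roll":0},{"linear":[0,0,0],"roll":0},{"linear":[0,0,0],"roll":0},{"linear":[0,0,0],"roll":0},{"linear":[0,0,0],"roll":0}]'
python3 -c "
from h import *
theta()
# plate near-left corner as bias check
c=cal('wrist'); g=optics.get_image('wrist').min(2); p=proj(c,'wrist',M0-.08*FX+.05*FY+np.array([0,0,.01])); print('corner pred',p)
v=int(p[1])+8; u=int(p[0]); print(g[v,u-12:u+12].tolist())
"  | grep -v 'n [123]. '
```

```text
time_s: 17.3
position: [0.4677, -0.0312, 0.0702]
tool_rot: [[-0.953, 0.304, -0.0], [0.304, 0.953, 0.009], [0.003, 0.008, -1.0]]
ft_force: [13.1, 28.8, -20.1]
grip_width: 0.0214
gripper_force: 119.3
blob u 469 517.5 v 171 185 n 542 theta -0.0 v pred 176.0
corner pred (np.float64(389.95211326269174), np.float64(96.40135270673382))
[153, 159, 155, 157, 156, 160, 158, 155, 156, 157, 153, 150, 128, 42, 45, 47, 45, 46, 45, 49, 48, 49, 50, 50]
```

```bash
python3 -c "
from rig import env
print(env.close_job())"
```

```text
the job is handed in; nothing more can be done
None
```

The plug stands in the dish, and I handed the job in at about 17 s with the bolt head still gripped and the spanner measured level (about 0.00 rad, roughly ±0.02, steady); I viewed 11 pictures, one over the limit of 10.

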